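# Shut down the display table's interlocked switch bank

### The arm

A 6-joint arm with a two-finger parallel gripper is mounted at the origin on the work surface; the furniture and walls round the work are solid. World frame = base frame: x ahead of the robot, y to its left, z up, the work surface at z = 0. Lengths are in m, angles in rad, forces in N, time in s.
With the tool pointing down it reaches from about 0.2 to 0.875 m from the base axis. Payload 3.4 kg.
Tool frame: the origin (TCP) lies midway between the tips of the shut fingers; the grasp point (between the pads) lies r.hold_point_z behind it (r.hold_point_z is the distance from the TCP to the grasp point, in m); z points along the fingers, y is the line along which they close (so a half turn about z gives the same grasp; the last joint's range is limited). The gripper opens to 94 mm and grips with 3 to 60 N. Pads are 16 mm wide; open, the fingers measure 119 mm over their backs; the gripper's body (75 mm by 177 mm) begins 78 mm behind the grasp point.
Start: joints at [-1.401, 0.276, 1.505, -0, 1.361, -0.121], TCP at [0.165, -0.551, 0.205] pointing down, gripper open.
Joint ranges: [-2.89, 2.89], [-0.75, 2.08], [0.22, 2.7], [-1.18, 4.32], [0.11, 2.71], [-2.7, 2.7]. Speed limits (rad/s): [2.57, 2.57, 3.14, 3.14, 3.14, 3.14].

### API

Orientations are given as a rotation vector (axis times angle).
In Python, from station import r, cams gives the robot as it stands. Calls block until the motion is done:
- r.move_ptp(position, orientation): joint-space move of the TCP to a pose.
- r.line_to(position, v=0.15, attitude=None, contact_N=None): straight line of the TCP; attitude=None keeps the orientation; v is the mean speed in m/s. With contact_N (N) it stops when the force on the tool has changed by that much, and returns True; else False.
- r.movej(angles): joint-space move.
- r.command_gripper(opening, squeeze=None): finger opening in m; squeeze is the grip in N (None keeps the last); returns when the fingers have stopped.
- r.hold(seconds).
- r.inverse_kinematics(position, orientation): joint angles nearest the present ones, or None.
- cams.read_camera(name): name is "side" or "top"; returns a dict with "img" (420x560x3 uint8, red, green, blue), "range_z" (420x560 float32, m along the optical axis (not along the pixel's ray), 0 where there is no reading), "fx", "fy", "cx", "cy" (pixels), "dist_coeffs" ([k1, k2, p1, p2, k3] as OpenCV has them; the pictures are not rectified), "position" and "rotation" of the camera in the world. Camera axes: x right, y down, z forward; pixel columns grow to the right and rows downward; lengths in m; the calibration is good to about 2 mm. A picture is of the moment at which its call begins.
A pose or a line that the arm cannot do raises r.IKError and nothing moves.
- r.sign_off(): hands the job in; it is judged then, once.
Trained networks look in the newest picture that a camera, given by its name, has taken for a name from the list of things; names that differ only in an ending like _2 or _b are one class to them, and where a whole thing is asked for, a point or a joint stands for the part that bears it (a point fixed in the world has none). Each returns a list of dicts, best first, with "score" (0 to 1); they miss things now and then, are a little off and sometimes report something else, mostly with a low value. They report only what shows in the picture. A call takes as long as a camera call.
- cams.spot_in(camera, thing): "pixel" ([column, row] in pixels, amid what is visible of it).
Readings, each from a call of its own:
- r.get_time_s(): time.
- r.get_joint_positions(): joint angles.
- r.get_dq(): joint speeds.
- r.get_joint_torque(): joint torques, N m.
- r.get_tcp_pos(): TCP position.
- r.get_eef_rot(): TCP orientation.
- r.get_contact_force(): force on the tool from outside, world axes, zero at the start.
- r.get_torque(): the same for the moment, N m.
- r.get_finger_gap(): finger opening in m.
- r.get_gripper_force(): force on a finger pad.
Only numpy, scipy, OpenCV 4.12 (cv2) and the standard library are available. Lean on these libraries where they do the work, as an engineer would, in place of code of your own. Each camera call takes 0.05 s, during which the arm holds its last target. There are 200 camera calls.

### The job

Shut down the display table: throw all three levers of the switch bank beneath the display shelf fully over to the back, away from you, and let go. The levers are interlocked in an unmarked order that changes from day to day: one that does not give to a light push is still blocked, so leave it and try another, and never force a lever. Do not disturb the things standing around.

Things in the scene. Friction and masses are not known exactly. Their poses are not given: they have to be found in the camera images.
- bank: Fixed grey switch bank, 105 mm deep (x), 290 wide (y), 60 tall, in one piece with a wooden display shelf that overhangs it. Origin: middle of its underside, below the line of lever pivots. x points to its back, the way the levers are thrown; y along the row of levers, to the left; z up. Yawed by up to 0.2 rad. A wooden back board is bolted on at x = +74 mm.
- shelf_edge (a point): Middle of the shelf's lower front edge, 20 mm behind the pivot line, 195 mm above the table. The edge is 310 mm wide and its front rises as a rail to 255 mm. An upright tool strikes this rail before a lever is over: reach in beneath it with the tool leaning back towards the robot, 30 to 45 degrees from vertical.
- unit_a: Fixed unit of the bank that carries lever_a, in one of three places 85 mm apart along the bank's y (which one varies). Origin at table height below the lever's pivot, axes as the bank's. One lever is free at the start; once past about 0.6 rad it unlocks a second, and that one the third. The order is hidden and varies.
- lever_a (a joint): Lever angle about the bank's y axis, pivot 60 mm above the table. 0 (start): leaning 0.15 rad towards the robot; 0.70: resting on its rubber stop, leaning 0.55 rad to the back. Free, it moves under 1 to 3 N at the handle and stays where left; blocked, it gives about 0.03 rad, then resists like a stiff spring (about 3 N per mm at the handle) and springs back.
- lever_a_grip (a point): Point on the axis of the handle of lever_a, 88 mm from the pivot; moves with it. The levers look the same: steel stem, 12 mm thick, and a round black handle, 25 mm thick, from 56 to 116 mm from the pivot.
- unit_b: Fixed unit of the bank that carries lever_b, in one of three places 85 mm apart along the bank's y (which one varies). Origin at table height below the lever's pivot, axes as the bank's. One lever is free at the start; once past about 0.6 rad it unlocks a second, and that one the third. The order is hidden and varies.
- lever_b (a joint): Lever angle about the bank's y axis, pivot 60 mm above the table. 0 (start): leaning 0.15 rad towards the robot; 0.70: resting on its rubber stop, leaning 0.55 rad to the back. Free, it moves under 1 to 3 N at the handle and stays where left; blocked, it gives about 0.03 rad, then resists like a stiff spring (about 3 N per mm at the handle) and springs back.
- lever_b_grip (a point): Point on the axis of the handle of lever_b, 88 mm from the pivot; moves with it. The levers look the same: steel stem, 12 mm thick, and a round black handle, 25 mm thick, from 56 to 116 mm from the pivot.
- unit_c: Fixed unit of the bank that carries lever_c, in one of three places 85 mm apart along the bank's y (which one varies). Origin at table height below the lever's pivot, axes as the bank's. One lever is free at the start; once past about 0.6 rad it unlocks a second, and that one the third. The order is hidden and varies.
- lever_c (a joint): Lever angle about the bank's y axis, pivot 60 mm above the table. 0 (start): leaning 0.15 rad towards the robot; 0.70: resting on its rubber stop, leaning 0.55 rad to the back. Free, it moves under 1 to 3 N at the handle and stays where left; blocked, it gives about 0.03 rad, then resists like a stiff spring (about 3 N per mm at the handle) and springs back.
- lever_c_grip (a point): Point on the axis of the handle of lever_c, 88 mm from the pivot; moves with it. The levers look the same: steel stem, 12 mm thick, and a round black handle, 25 mm thick, from 56 to 116 mm from the pivot.
- lamp: Bystander: table lantern, glass cylinder on a round base, 115 mm wide, 222 mm tall, standing on the display shelf. Origin: middle of its underside.
- canister: Bystander: ceramic canister with a wooden lid, 87 mm wide, 110 mm tall, standing on the display shelf. Origin: middle of its underside.
- pepper_mill: Bystander: turned wooden pepper mill, 56 mm wide, 163 mm tall, on the table beside the bank. Origin: middle of its underside.
- bowl: Bystander: white bowl, 146 mm wide, 71 mm tall, on the table beside the bank. Origin: middle of its underside.

How it is judged:
By the outcome, as a careful person would: the job done as asked, in the order asked, and still so for the second after the job is handed in, with the robot touching nothing.
It also fails if it takes over 51 s, if anything falls off the work surface, if the arm or the gripper's body presses on something with over 40 N, if the wrist force passes 120 N, or if a joint passes its speed limit or range.

## Working session

There is one attempt and no reset: what is moved stays moved. The work goes in short steps, each a Python script; the robot and the scene stay as the last script left them, time stands still between calls to the robot, and variables do not carry over. Pictures are saved under pics/ and viewed, at most 10 in all, crops included, and the job is handed in when it is done.

```bash
ls; mkdir -p pics; cat > h.py <<'E'
import numpy as np, cv2
from station import r, cams
from scipy.spatial.transform import Rotation as R
def pt(c,u,v,rng=None):
    K=np.array([[c['fx'],0,c['cx']],[0,c['fy'],c['cy']],[0,0,1.]])
    n=cv2.undistortPoints(np.array([[[u,v]]],float),K,np.array(c['dist_coeffs'],float))[0,0]
    z=rng if rng else c['range_z'][int(round(v)),int(round(u))]
    Rm=np.array(c['rotation']); Rm=Rm if Rm.shape==(3,3) else R.from_rotvec(Rm).as_matrix()
    return Rm@np.array([n[0]*z,n[1]*z,z])+np.array(c['position'])
def cloud(c):
    K=np.array([[c['fx'],0,c['cx']],[0,c['fy'],c['cy']],[0,0,1.]])
    h,w=c['range_z'].shape
    g=np.stack(np.meshgrid(np.arange(w),np.arange(h)),-1).reshape(-1,1,2).astype(float)
    n=cv2.undistortPoints(g,K,np.array(c['dist_coeffs'],float))[:,0]
    z=c['range_z'].reshape(-1)
    Rm=np.array(c['rotation']); Rm=Rm if Rm.shape==(3,3) else R.from_rotvec(Rm).as_matrix()
    return (np.c_[n[:,0]*z,n[:,1]*z,z]@Rm.T+np.array(c['position'])).reshape(h,w,3)
E
python3 - <<'E'
from h import *
for n in ("side","top"):
    c=cams.read_camera(n); cv2.imwrite(f"pics/{n}0.png",c['img'][:,:,::-1])
    print(n,c['position'],np.shape(c['rotation']))
    for t in ("bank","unit_a","lever_a","lever_a_grip","lamp","canister","pepper_mill","bowl"):
        for d in cams.spot_in(n,t)[:4]:
            u,v=d['pixel'];print(t,round(d['score'],2),np.round(d['pixel']),np.round(pt(c,u,v),3))
E
```

```text
pics
station.py
side [0.28990043 0.95472745 0.8918115 ] (3,)
bank 0.74 [265. 233.] [ 0.563 -0.002  0.033]
bank 0.3 [298. 206.] [ 0.472 -0.022  0.144]
bank 0.16 [263. 160.] [ 0.576 -0.016  0.281]
unit_a 0.94 [297. 222.] [ 0.474 -0.033  0.074]
unit_a 0.86 [271. 258.] [0.51  0.123 0.062]
unit_a 0.83 [286. 237.] [0.494 0.02  0.054]
unit_a 0.27 [299. 206.] [ 0.469 -0.02   0.143]
lever_a 0.8 [271. 240.] [0.506 0.146 0.147]
lever_a 0.57 [298. 207.] [ 0.471 -0.018  0.143]
lever_a 0.56 [287. 224.] [0.483 0.063 0.139]
lever_a_grip 0.54 [271. 240.] [0.504 0.146 0.147]
lever_a_grip 0.43 [267. 228.] [ 0.56  -0.014  0.045]
lamp 0.92 [230. 163.] [0.606 0.157 0.364]
canister 0.88 [264. 158.] [ 0.573 -0.017  0.284]
pepper_mill 0.87 [250. 288.] [0.52  0.277 0.1  ]
bowl 0.72 [316. 204.] [ 0.449 -0.221  0.014]
top [0.39198132 0.0231047  1.53879105] (3,)
bank 0.76 [270. 201.] [0.533 0.027 0.215]
bank 0.65 [191. 213.] [0.505 0.239 0.144]
unit_a 0.93 [264. 224.] [0.477 0.044 0.165]
unit_a 0.92 [292. 225.] [ 0.474 -0.03   0.172]
unit_a 0.65 [234. 215.] [0.5   0.124 0.139]
lever_a 0.58 [262. 222.] [0.481 0.047 0.175]
lever_a 0.57 [227. 211.] [0.508 0.141 0.172]
lever_a 0.52 [290. 225.] [ 0.476 -0.025  0.167]
lamp 0.97 [239. 157.] [0.624 0.102 0.323]
lamp 0.21 [342. 241.] [ 0.439 -0.184  0.012]
canister 0.88 [306. 173.] [ 0.589 -0.056  0.32 ]
pepper_mill 0.92 [191. 211.] [0.51  0.238 0.141]
bowl 0.73 [343. 243.] [ 0.434 -0.185  0.005]
```

```bash
python3 - <<'E'
import cv2
a=cv2.imread("pics/side0.png");b=cv2.imread("pics/top0.png")
A=cv2.resize(a[110:330,150:400],None,fx=2.2,fy=2.2);B=cv2.resize(b[110:300,150:400],None,fx=3,fy=3,)
cv2.imwrite("pics/side1.png",cv2.resize(a[110:330,150:400],None,fx=2.7,fy=2.7));cv2.imwrite("pics/top1.png",B)
E
```

```text
(no output)
```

View pics/side1.png

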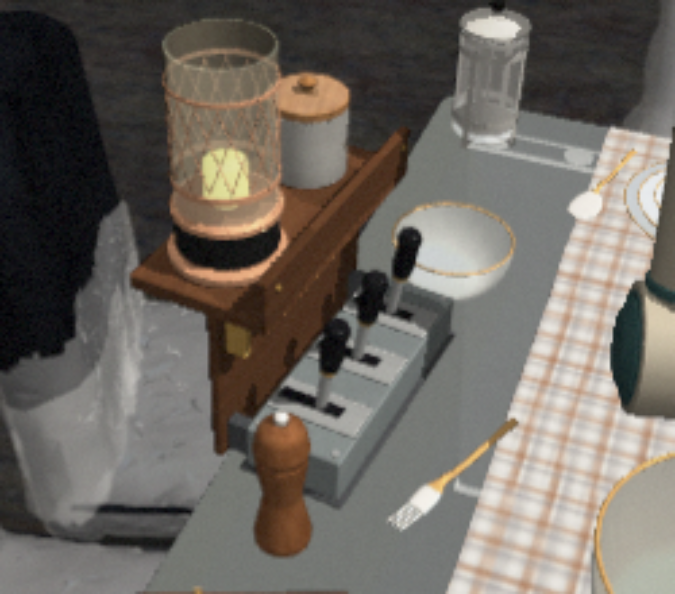

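View pics/top1.png

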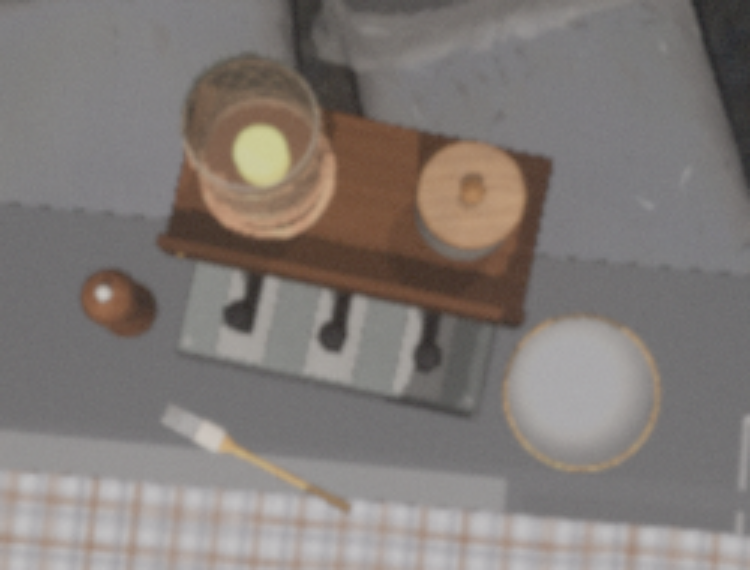

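The pictures show the three handles at full-image pixels of about (230,215), (262,222) and (293,228) in the top view. The bank is yawed about -0.2 rad. The mill stands to its left (190,210) and the bowl to its right (343,243). Next I fit the bank frame from depth.

```bash
python3 - <<'E'
from h import *
P=[]
for n in ("side","top"):
    c=cams.read_camera(n); p=cloud(c); ok=(c['range_z']>0); dark=c['img'].max(2)<60
    q=p[ok]; d=dark[ok]
    P.append((n,q,d))
def sel(q,lo,hi): 
    m=np.all((q>lo)&(q<hi),axis=1); return m
for n,q,d in P:
    # rail top
    m=sel(q,[.4,-.2,.247],[.7,.3,.263])
    s=q[m]; 
    if n=="top":
        # front edge of rail: per y-bin min x
        e=[]
        for y in np.arange(-.1,.19,.012):
            b=s[abs(s[:,1]-y)<.006]
            if len(b)>3: e.append((y,np.percentile(b[:,0],10)))
        e=np.array(e); f=np.polyfit(e[:,0],e[:,1],1); f=np.polyfit(*e[abs(np.polyval(f,e[:,0])-e[:,1])<.01].T,1)
        print("rail",f,"yaw",-np.arctan(f[0]),"y range",np.percentile(s[:,1],[0,1,99,100]),np.median(s[:,2]))
    m=sel(q,[.38,-.14,.05],[.6,.22,.068]); s=q[m]
    print(n,"top face",len(s),np.median(s[:,2]),cv2.minAreaRect(s[:,:2].astype(np.float32)))
    e=[]
    for y in np.arange(-.09,.17,.012):
        b=s[abs(s[:,1]-y)<.006]
        if len(b)>3: e.append((y,np.percentile(b[:,0],3)))
    e=np.array(e); f=np.polyfit(*e.T,1); k=abs(np.polyval(f,e[:,0])-e[:,1])<.006; f=np.polyfit(*e[k].T,1)
    print("front edge",f,"yaw",-np.arctan(f[0]),np.std(np.polyval(f,e[k,0])-e[k,1]))
    m=sel(q,[.40,-.1,.10],[.56,.2,.185])&d; s=q[m]
    if len(s)>20:
        lab=cv2.kmeans(s.astype(np.float32),3,None,(3,50,1e-4),5,cv2.KMEANS_PP_CENTERS)
        for i in range(3):
            b=s[lab[1][:,0]==i]; print("handle",len(b),b.mean(0).round(3),b.min(0).round(3),b.max(0).round(3))
print(r.hold_point_z)
E
```

```text
side top face 2310 0.05833584185076951 ((0.5019504427909851, 0.01678919792175293), (0.36545222997665405, 0.1498808115720749), 74.38999938964844)
front edge [0.19767162 0.43727498] yaw -0.19515573017124427 0.000725502942885254
handle 169 [0.501 0.142 0.154] [0.488 0.124 0.119] [0.515 0.149 0.176]
handle 135 [ 0.469 -0.024  0.15 ] [ 0.455 -0.097  0.103] [ 0.547 -0.016  0.176]
handle 159 [0.484 0.059 0.153] [0.471 0.045 0.119] [0.499 0.068 0.177]
rail [0.19583043 0.50902907] yaw -0.1933831613504974 y range [-0.10550454 -0.10280108  0.19315071  0.19600574] 0.2542897237463344
top top face 2791 0.05891076581872201 ((0.482191801071167, 0.023707404732704163), (0.3495717942714691, 0.10739754140377045), 74.88955688476562)
front edge [0.19667734 0.4366124 ] yaw -0.19419866489202092 0.0006953216469747579
handle 9 [ 0.475 -0.03   0.172] [ 0.472 -0.035  0.162] [ 0.478 -0.025  0.176]
handle 21 [0.501 0.128 0.168] [0.49  0.124 0.141] [0.511 0.14  0.177]
handle 9 [0.491 0.049 0.169] [0.486 0.046 0.144] [0.497 0.052 0.18 ]
0.0188
```

```bash
cat >> h.py <<'E'
psi=-.1945; O=np.array([.4985,.047,0]); B=R.from_euler('z',psi); TH=np.radians(39)
def W(p): return O+B.apply(p)
def inv(p): return B.inv().apply(np.array(p)-O)
zt=np.array([np.sin(TH),0,-np.cos(TH)])
def att(s):
    y=np.array([0,s,0.]); return (B*R.from_matrix(np.c_[np.cross(y,zt),y,zt])).as_rotvec()
def tcp(lean,s=.085,gap=0):   # bank x,z of TCP with the finger's front tip corner on the handle's front surface
    c=np.array([s*np.sin(lean),.06+s*np.cos(lean)])+(.0125+gap)*np.array([-np.cos(lean),np.sin(lean)])
    return c-.008*np.array([np.cos(TH),np.sin(TH)])
PRE=np.array([-.075,.140])
E
python3 - <<'E'
from h import *
print(r.get_time_s(),tcp(-.15),tcp(.55),PRE)
sols={s:[r.inverse_kinematics(W([x,y,z]),att(s)) for x,y,z in ((-.2,0,.3),(-.075,.085,.14),(-.075,-.085,.14),(*tcp(.6)[:1],.085,tcp(.6)[1]),(tcp(.6)[0],-.085,tcp(.6)[1]))] for s in (1,-1)}
for s in sols: print(s,[None if q is None else np.round(q,2) for q in sols[s]])
print(R.from_rotvec(r.get_eef_rot()).as_matrix().round(2))
s=min((s for s in sols if all(q is not None for q in sols[s])),key=lambda s:abs(sols[s][0][5]))
print("s",s)
r.command_gripper(0.0)
p=r.get_tcp_pos(); r.line_to([p[0],p[1],.38],v=.2)
r.move_ptp(W([-.2,0,.3]),att(s))
r.line_to(W([PRE[0],0,PRE[1]]),v=.15)
print(r.get_time_s(),inv(r.get_tcp_pos()).round(4),r.get_contact_force(),r.get_finger_gap())
c=cams.read_camera("side");cv2.imwrite("pics/side2.png",cv2.resize(c['img'][90:330,150:430],None,fx=2.5,fy=2.5)[:,:,::-1])
E
```

```text
1.0 [-0.03127905  0.137143  ] [0.02755469 0.13396361] [-0.075  0.14 ]
1 [array([ 0.65, -0.47,  2.12, -0.56,  1.07, -0.56]), array([ 0.51, -0.01,  2.3 , -0.99,  0.51, -0.06]), array([-0.27, -0.22,  2.46,  0.21,  0.23, -1.83]), array([ 0.31,  0.11,  2.19, -0.97,  0.38, -0.22]), array([-0.24, -0.01,  2.33,  0.2 ,  0.14, -1.8 ])]
-1 [array([ 0.65, -0.47,  2.12, -0.56,  1.07,  2.58]), None, array([-0.27, -0.22,  2.46,  0.21,  0.23,  1.31]), None, array([-0.24, -0.01,  2.33,  0.2 ,  0.14,  1.34])]
[[ 0.96  0.29 -0.  ]
 [ 0.29 -0.96 -0.  ]
 [-0.    0.   -1.  ]]
s 1
7.2833 [-7.490e-02 -1.000e-04  1.403e-01] [ 0.56198223 -0.77600989 -0.49347604] 0.0006252061318723851
```

View pics/side2.png

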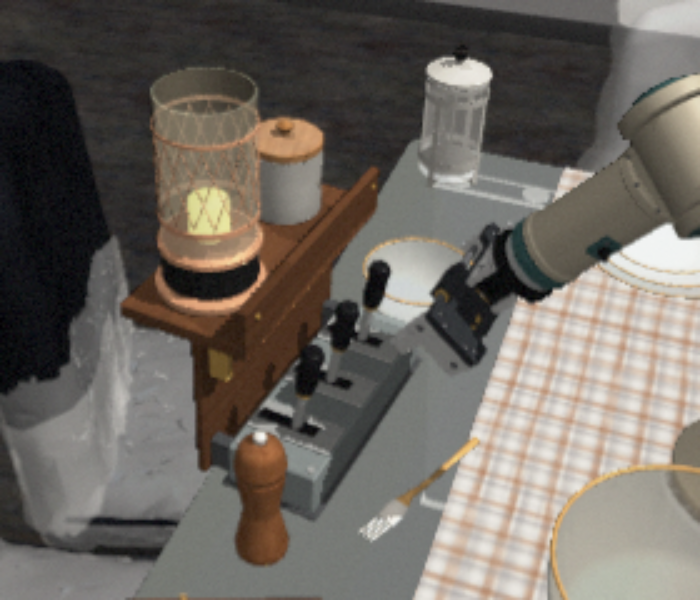

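The arm is at its pre-contact pose: the fingertip at (410,345) faces the middle lever and nothing is touched. The wrist is close to singular, so I lean the tool a bit less and test the levers with light pushes.

```bash
sed -i 's/np.radians(39)/np.radians(33)/' h.py
cat >> h.py <<'E'
def goto(y): r.line_to(W([PRE[0],y,PRE[1]]),v=.15)
def throw(y,F=4.5):
    """light push along the chord of the lever's arc; returns True when thrown"""
    goto(y); a=tcp(-.15,gap=.012); b=tcp(.55,gap=-.010)
    r.line_to(W([a[0],y,a[1]]),v=.08)
    f0=r.get_contact_force()
    hit=r.line_to(W([b[0],y,b[1]]),v=.035,contact_N=F)
    q=inv(r.get_tcp_pos()); df=B.inv().apply(r.get_contact_force()-f0)
    ok=q[0]>tcp(.48)[0]
    print(f"y={y} hit={hit} tcp={q.round(4)} dF={df.round(1)} thrown={ok} t={r.get_time_s():.1f} q5={r.get_joint_positions()[4]:.2f}")
    r.line_to(W([a[0]-.01,y,a[1]]),v=.12)
    goto(y)
    return ok
E
python3 - <<'E'
from h import *
print(tcp(-.15,gap=.012),tcp(.55))
r.line_to(W([PRE[0],0,PRE[1]]),v=.05,attitude=att(1))
print(throw(0))
E
```

```text
[-0.0436365  0.1360272] [0.02706249 0.13464106]
y=0 hit=True tcp=[-0.0285 -0.0003  0.1338] dF=[-1.5 -0.7  0.3] thrown=False t=9.5 q5=0.39
False
```

```bash
python3 - <<'E'
from h import *
for y in (-.085,.085):
    if throw(y): break
E
```

```text
y=-0.085 hit=True tcp=[ 0.0256 -0.085   0.1293] dF=[-2.2  0.5  3.3] thrown=True t=13.4 q5=0.33
```

```bash
python3 - <<'E'
from h import *
todo=[0,.085]
while todo and r.get_time_s()<32:
    for y in list(todo):
        if throw(y): todo.remove(y)
c=cams.read_camera("side");cv2.imwrite("pics/side3.png",cv2.resize(c['img'][130:330,150:400],None,fx=3,fy=3)[:,:,::-1])
print(todo,r.get_time_s())
E
```

```text
y=0 hit=True tcp=[ 0.0257 -0.0002  0.1293] dF=[-1.2  0.5  2.8] thrown=True t=17.6 q5=0.37
y=0.085 hit=True tcp=[0.0258 0.0848 0.1293] dF=[-0.7  2.2  1.5] thrown=True t=21.8 q5=0.47
[] 22.9333
```

View pics/side3.png

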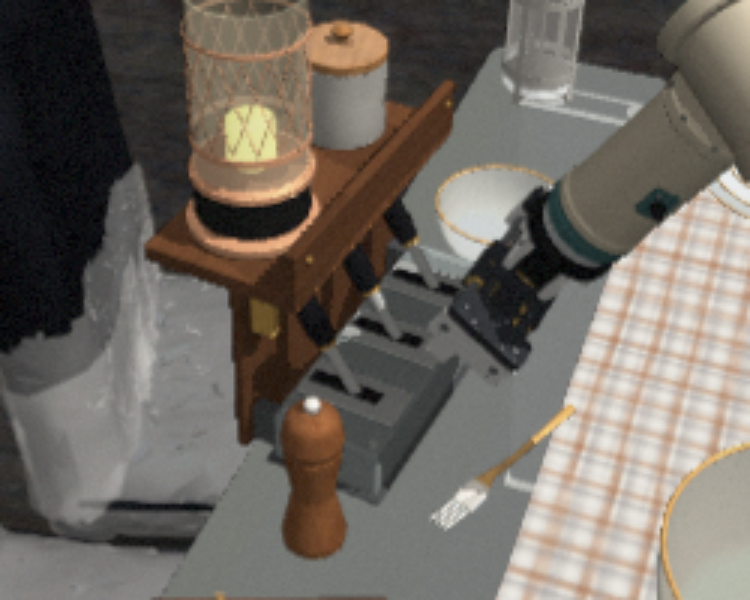

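The picture shows all three levers leaning back, with handles at about (318,318), (362,268) and (400,220). The mill, bowl, lamp and canister have not moved. All three pushes ended at the same stop position, which works out to 0.72 rad against a nominal 0.70. I'll retreat and hand in.

```bash
python3 - <<'E'
from h import *
q=inv(r.get_tcp_pos()); r.line_to(W([-.16,q[1],.24]),v=.1); r.hold(.3)
print(r.get_time_s(),r.get_contact_force()); print(r.sign_off())
E
```

```text
24.6917 [ 1.50036176 -0.08724694 -1.21017506]
the job is handed in; nothing more can be done
None
```

All three levers are thrown fully back to their stops and released (right, then middle, then left), nothing around them was visibly disturbed, and the job was handed in at 24.7 s.

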